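# Pack the school lunch boxes

### The arm

A 6-joint arm with a two-finger parallel gripper is mounted at the origin on the work surface. World frame = base frame: x ahead of the robot, y to its left, z up, the work surface at z = 0. Lengths are in m, angles in rad, forces in N, time in s.
With the tool pointing down it reaches from about 0.425 to 0.925 m from the base axis. Payload 12.5 kg.
Tool frame: the origin (TCP) lies on the centre line of the jaws, within the pads' length; the fingertips stand nose_length ahead of it and the grasp point (between the pads) lies 2 mm behind it (nose_length is the distance from the TCP to the fingertips, in m); z points along the fingers, y is the line along which they close (so a half turn about z gives the same grasp; the last joint's range is limited). The gripper opens to 85 mm and grips with 20 to 120 N. Pads are 22 mm wide; open, the fingers measure 114 mm over their backs; the gripper's body (76 mm by 85 mm) begins 54 mm behind the grasp point. The pads swing forward as they close: fully open they stand 13 mm farther back than shut.
Start: joints at [-1.233, 0.491, 1.559, -0, 1.092, -0.106], TCP at [0.268, -0.564, 0.248] pointing down, gripper open.
Joint ranges: [-3.1, 3.1], [-0.84, 2.19], [0.05, 2.79], [-1.13, 4.28], [0.06, 2.93], [-2.69, 2.69]. Speed limits (rad/s): [2.22, 2.22, 2.79, 3.14, 3.14, 3.14].

### API

Orientations are given as [roll, pitch, yaw] about the fixed x, y, z axes, in that order (R = Rz(yaw) Ry(pitch) Rx(roll)).
In Python, from station import observe, snapshot, get_calibration, hand_in, nose_length gives the robot as it stands.
- The arm moves only by the tool arm_command, never from a script. Its argument "moves" is text: rows parted by semicolons, each of 7 numbers parted by spaces: the shift along the tool's x, y, z in m, then the turn, a rotation vector about the tool's x, y, z in degrees, then the opening, from 0 (shut) to 1 (fully open). In form: tx ty tz ax ay az hand; .... A call has 1 to 20 rows; each row is the pose to reach, as a shift and turn from the pose commanded when the call began, along the tool's axes at that moment; what a row does not reach only later rows make up. A row lasts 1/8 s, in which the tool goes at most 62.5 mm and 10.7 degrees, less where a joint would pass 70% of its speed; a pose out of reach is approached as far as the arm can. A call with a gripper value outside its range is refused whole. The fingers move at their own pace and stop on an object; "squeeze" is the grip in N (left out, the last holds). Time passes only in rows, so rows that repeat a pose let the fingers close. It gives the time, the measured TCP pose, the force, the opening and the grip force at its end, in the units of the state.
- observe(): the state, without advancing time (a new reading comes with each control period).
- snapshot(name): name is "side" or "top"; returns (picture, depth): 384x512x3 uint8, red, green, blue; 384x512 float32, m along the optical axis (not along the pixel's ray), 0 where there is no reading.
- get_calibration(name): a dict with "camera_matrix" (3x3 intrinsics, pixels), "k1" (the pictures are not rectified: a ray, as slopes to the right and down, at radius r is drawn at 1 + k1 r^2 times it, then the intrinsics apply), "camera_from_world" (4x4, takes a point from world to camera coordinates). Camera axes: x right, y down, z forward; pixel columns grow to the right and rows downward; lengths in m; the calibration is good to about 2 mm. A picture is of the moment at which its call begins. get_calibration takes no time and is no camera call.
- hand_in(): hands the job in; it is judged then, once.
The state is a dict: "t": time; "qpos": joint angles; "qvel": joint speeds; "tau": joint torques, N m; "eef_pos": TCP position; "orientation": TCP orientation; "contact_force": force on the tool from outside, world axes, zero at the start; "ft_torque": the same for the moment, N m; "grip_width": finger opening in m; "finger_force": force on a finger pad.
Only numpy, scipy, OpenCV 4.12 (cv2) and the standard library are available. Lean on these libraries where they do the work, as an engineer would, in place of code of your own. Each camera call takes 0.05 s, during which the arm holds its last target. There are 200 camera calls.

### The job

Pack the four lidded lunch containers: stand the tall oblong tub and the wide round pot side by side in the long steel box, each on the floor of the compartment that fits it, then lay the flat tub level on top of both, centred and in line with the box; stand the slim round pot in the small square steel box. Keep every container lid up all the while, and leave the bowl, tumbler, open tub and spoon where they are.

Things in the scene. Friction and masses are not known exactly. Their poses are not given: they have to be found in the camera images.
- tall_tub_c (a point): Centre, half-way up, of the tall oblong lidded tub: white with a flush grey lid, 80 mm long (its x axis) x 56 mm wide (y) x 72 mm high, about 220 g, lid up. Grip it across the 56 mm width, near the top (fingertips no lower than 40 mm above its underside), so that the fingers stay above the walls of the box.
- wide_pot_c (a point): Centre, half-way up, of the wide round lidded pot: white with a flush grey lid, 60 mm diameter, 72 mm high, about 180 g. The wider of the two round pots. Grip it near the top, as the tall tub, across the width of the long box when setting it down.
- slim_pot_c (a point): Centre, half-way up, of the slim round lidded pot: white with a flush grey lid, 42 mm diameter, 60 mm high, about 100 g. The narrower of the two round pots. Grip it near the top (fingertips no lower than 30 mm above its underside).
- flat_tub_c (a point): Centre, half-way up, of the flat oblong lidded tub: white with a flush grey lid, 150 mm long (its x axis) x 64 mm wide (y) x 34 mm high, about 200 g. Grip it across the 64 mm width.
- long_box: Open steel lunch box, fixed, turned any way: 177 (x) x 78 (y) x 30 mm high; walls, floor, divider 3 mm thick. Origin: centre of its underside. A 27 mm high cross divider makes a long compartment for the tall tub (96 x 72 mm inside, centre x = -37.5 mm, y = 0) and a square one for the wide pot (72 x 72 mm, centre x = +49.5 mm, y = 0). Their tops then stand 75 mm above the table, the flat tub centred over x = y = 0.
- small_box: Small open square steel lunch box, fixed to the table, turned any way: 78 x 78 mm outside, 72 x 72 mm inside, 24 mm high, walls and floor 3 mm. Origin at the centre of its underside. Takes the slim pot.
- bowl: Empty white cereal bowl, 130 mm across, 55 mm high; origin at the centre of its underside. Not to be disturbed.
- tumbler: Empty glass tumbler, 68 mm across, 85 mm high; origin at the centre of its underside. Not to be disturbed.
- open_tub: Empty white tub without a lid, 80 x 56 x 45 mm high; origin at the centre of its underside. It is not packed and not to be disturbed.
- spoon: Steel spoon lying on the table, 170 mm long, along its x axis; not to be disturbed.
Things that resemble listed ones, but are neither listed nor needed, are in the scene too. Leave any turquoise look-alike of the part that bears tall_tub_c alone. What is shaped like the part that bears flat_tub_c but brown or yellow is not meant.

How it is judged:
At the end, for the whole second after the job is handed in: Tall tub and wide pot stand on the floors of their compartments of the long box (within 13 mm); the flat tub lies level on both, centred within 15 mm and in line within 0.2 rad; the slim pot stands on the floor of the small box within 18 mm. All upright within 0.08 rad, 5 mm in height, at rest (x of tall_tub_c in the frame of long_box between -0.0505 and -0.0245 m and y of tall_tub_c in the frame of long_box between -0.013 and 0.013 m and z of tall_tub_c in the frame of long_box between 0.034 and 0.044 m and angle between each of tall_tub_c, wide_pot_c, flat_tub_c, slim_pot_c's own z axis and vertical below 0.08 rad and linear speed of each of tall_tub, wide_pot, flat_tub, slim_pot below 0.02 m/s and x of wide_pot_c in the frame of long_box between 0.0365 and 0.0625 m and y of wide_pot_c in the frame of long_box between -0.013 and 0.013 m and z of wide_pot_c in the frame of long_box between 0.034 and 0.044 m and x of flat_tub_c in the frame of long_box between -0.015 and 0.015 m and y of flat_tub_c in the frame of long_box between -0.015 and 0.015 m and z of flat_tub_c in the frame of long_box between 0.087 and 0.097 m and angle between the x axis of flat_tub_c and the x axis of long_box, either way round below 0.2 rad and x of slim_pot_c in the frame of small_box between -0.018 and 0.018 m and y of slim_pot_c in the frame of small_box between -0.018 and 0.018 m and z of slim_pot_c in the frame of small_box between 0.028 and 0.038 m); the robot touches nothing.
It fails at once if the cereal bowl is moved by more than 30 mm (distance of bowl from where it was at the start of the episode above 0.03 m).
It fails at once if the tumbler is moved by more than 30 mm (distance of tumbler from where it was at the start of the episode above 0.03 m).
It fails at once if the open tub is moved by more than 30 mm (distance of open_tub from where it was at the start of the episode above 0.03 m).
It fails at once if the spoon is moved by more than 30 mm (distance of spoon from where it was at the start of the episode above 0.03 m).
It fails at once if a lidded container is tipped by more than 0.6 rad (angle between any of tall_tub_c, wide_pot_c, slim_pot_c, flat_tub_c's own z axis and vertical above 0.6 rad).
It also fails if it takes over 115 s, if anything falls off the work surface, if the arm or the gripper's body presses on something with over 40 N, if the wrist force passes 120 N, or if a joint passes its speed limit or range.

## Working session

There is one attempt and no reset: what is moved stays moved. The work goes in short steps, Python scripts to look and compute and a tool call to move; the robot and the scene stay as the last step left them, time stands still between calls to the robot, and variables do not carry over. Pictures are saved under pics/ and viewed, at most 14 in all, crops included, and the job is handed in when it is done.

Besides the shell and the picture viewer there is one more tool, called after ">>>" as name(argument=value, ...) on one line, values as JSON. arm_command: Moves the arm, as the interface text tells. Its arguments: {"type":"object","properties":{"moves":{"type":"string"},"squeeze":{"type":"number"}},"required":["moves"]}

```bash
ls; mkdir -p pics
cat > h.py <<'E'
import numpy as np, cv2
from station import observe, snapshot, get_calibration, hand_in, nose_length
def save(n,p): cv2.imwrite(n,cv2.cvtColor(p,cv2.COLOR_RGB2BGR))
E
python3 - <<'E'
from h import *
import station
print(nose_length if not callable(nose_length) else nose_length(), observe())
for n in("top","side"):
    p,d=snapshot(n); np.savez(f"{n}0.npz",p=p,d=d); save(f"pics/{n}0.png",cv2.resize(cv2.cvtColor(p,cv2.COLOR_RGB2RGBA)[:,:,:3],(768,576)))
    print(n,get_calibration(n),(d>0).mean())
E
```

```text
pics
0.017 {'t': 0.0, 'qpos': array([-1.23260065e+00,  4.91577674e-01,  1.55947423e+00, -1.23675092e-05,
        1.09171563e+00, -1.05632174e-01]), 'qvel': array([ 1.03899928e-03,  4.58972960e-04, -6.33287263e-04, -3.54687625e-04,
       -3.18460515e-05,  1.99925920e-04]), 'tau': array([ 2.67331197e-03, -6.18449950e+01, -2.61596882e+01, -3.25222959e-05,
        3.92802394e-03,  4.37008816e-05]), 'eef_pos': array([ 0.26830092, -0.56423678,  0.24770795]), 'orientation': array([-3.14042317e+00, -1.12967191e-04,  4.43833492e-01]), 'contact_force': array([ 0.21378956, -0.59596978,  0.48535875]), 'ft_torque': array([-0.03675895,  0.06218979,  0.02455985]), 'finger_force': 0.0, 'grip_width': 0.08535187474266502}
top {'camera_matrix': array([[439.26801134,   0.        , 260.45944991],
       [  0.        , 439.26801134, 190.79037694],
       [  0.        ,   0.        ,   1.        ]]), 'k1': -0.09092513173202389, 'camera_from_world': array([[-0.02021283, -0.99979105, -0.0030494 ,  0.00467088],
       [-0.99664058,  0.02039107, -0.07932059,  0.54370578],
       [ 0.0793662 ,  0.00143586, -0.99684449,  1.15383266],
       [ 0.        ,  0.        ,  0.        ,  1.        ]])} 0.9960428873697916
side {'camera_matrix': array([[499.24296756,   0.        , 257.71496173],
       [  0.        , 499.24296756, 205.25785559],
       [  0.        ,   0.        ,   1.        ]]), 'k1': -0.004483181246270482, 'camera_from_world': array([[-0.84673004, -0.53180862,  0.01509422,  0.45260919],
       [-0.28810055,  0.4344845 , -0.85335883,  0.20822359],
       [ 0.44726538, -0.72691321, -0.52110543,  1.34030538],
       [ 0.        ,  0.        ,  0.        ,  1.        ]])} 0.9955800374348959
```

View pics/top0.png

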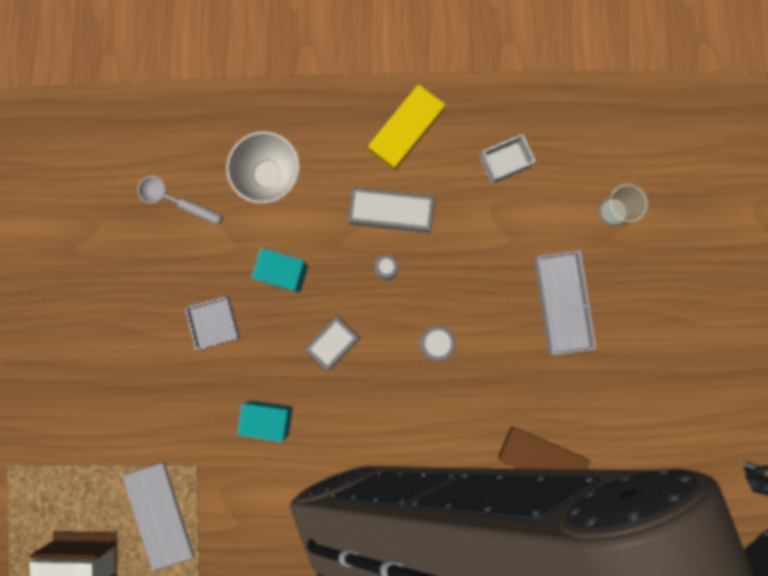

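View pics/side0.png

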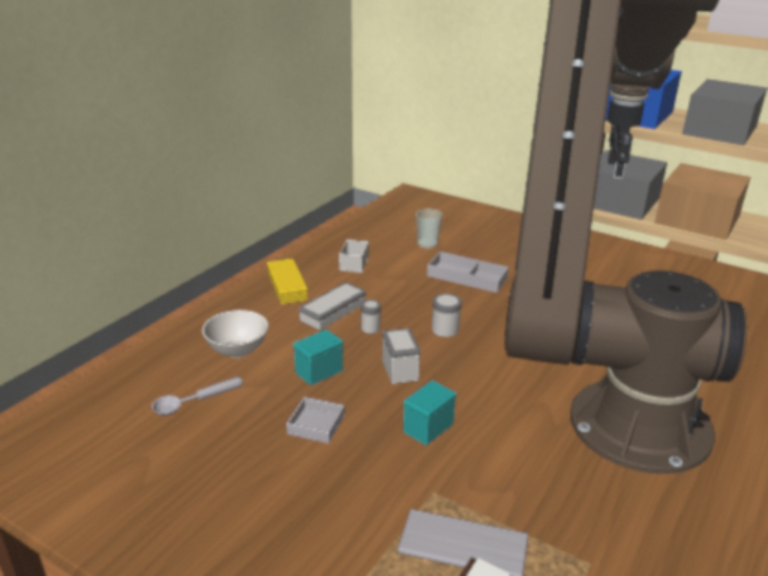

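The top view (768 px scale) shows these:
- Tall tub: white at (332,342). The turquoise blocks at (279,270) and (265,422) are decoys. The tub at (508,158) is open, as the side view confirms.
- Wide pot: (438,343).
- Slim pot: (387,267).
- Flat tub: white at (392,209). The yellow and brown ones are decoys.
- Long box: (566,302).
- Small box: (213,323).

Next I'll measure the poses from depth and confirm in one enlarged crop.

```bash
cat >> h.py <<'E'
def cloud(name,d):
    c=get_calibration(name);K=c["camera_matrix"];T=c["camera_from_world"]
    v,u=np.mgrid[:384,:512].astype(float)
    x=(u-K[0,2])/K[0,0];y=(v-K[1,2])/K[1,1]
    a,b=x.copy(),y.copy()
    for _ in range(8):
        s=1+c["k1"]*(a*a+b*b);a,b=x/s,y/s
    ray=np.stack([a,b,np.ones_like(a)],-1)@T[:3,:3]; o=-T[:3,:3].T@T[:3,3]
    return o+ray*d[...,None],o,ray
def onplane(o,ray,z): return o+ray*((z-o[2])/ray[...,2])[...,None]
def top_rect(name,d,box,zt,tol=.012):
    "points of the face at height zt within box (u0,v0,u1,v1): centroid, minAreaRect in world mm"
    W,o,ray=cloud(name,d); u0,v0,u1,v1=box
    m=np.zeros(d.shape,bool);m[v0:v1,u0:u1]=1
    m&=(abs(W[...,2]-zt)<tol)&(d>0)
    P=onplane(o,ray,zt)[m][:,:2].astype(np.float32)
    r=cv2.minAreaRect(P*1000)
    return m.sum(),P.mean(0)*1000,np.median(W[...,2][m])*1000,r
E
python3 - <<'E'
from h import *
z=np.load("top0.npz");d=z["d"];p=z["p"]
B=dict(tall=((332,342),40,.072),wide=((438,343),32,.072),slim=((387,267),24,.060),flat=((392,209),56,.034),small=((213,323),40,.024),long=((566,302),62,.030),opentub=((508,158),36,.045),tumbler=((622,206),36,.085),turq=((279,270),40,.072),turq2=((265,422),40,.072),bowl=((263,167),48,.055))
for k,((u,v),h,zt) in B.items():
    b=[int((u-h)/1.5),int((v-h)/1.5),int((u+h)/1.5),int((v+h)/1.5)]
    n,c,zm,r=top_rect("top",d,b,zt)
    print(k,n,c.round(1),zm.round(1),np.round(r[0],1),np.round(r[1],1),round(r[2],1))
W,o,ray=cloud("top",d)
print("table",np.median(W[150:160,180:220,2]),W[...,2][225:235,250:280].std())
c=[cv2.resize(p[v0:v0+90,u0:u0+90],(390,390),interpolation=cv2.INTER_CUBIC) for u0,v0 in((332,156),(190,180))]
save("pics/c1.png",np.hstack(c))
E
```

```text
tall 689 [445.9  96.1] 71.8 [446.   96.3] [56.1 80.1] 45.7
wide 433 [442.3 -83.4] 71.8 [441.8 -83.5] [57.5 57.7] 43.7
slim 207 [576.6   1. ] 59.7 [5.767e+02 5.000e-01] [38.9 41.8] 89.0
flat 1460 [689.8  -9.5] 34.0 [717.4 -13.8] [149.8 136.2] 82.4
small 205 [486.  316.6] 22.5 [485.3 314.9] [78.9 83. ] 14.8
long 392 [ 508.2 -318.7] 27.5 [ 509.3 -316.4] [178.1  82.6] 6.6
opentub 188 [ 771.  -221.5] 42.3 [ 769.9 -221. ] [59.2 81.7] 22.4
tumbler 194 [ 675.9 -419.1] 82.3 [ 674.8 -417.1] [67.6 68.4] 62.4
turq 676 [574.5 187.6] 72.2 [574.6 187.6] [81.3 56. ] 72.8
turq2 672 [314.2 215.9] 72.3 [314.4 215.6] [80.6 55.1] 81.3
bowl 441 [767.3 224.1] 52.4 [758.1 217.2] [128.  126.2] 44.6
table 7.643289457748281e-05 0.0971672599803378
```

View pics/c1.png

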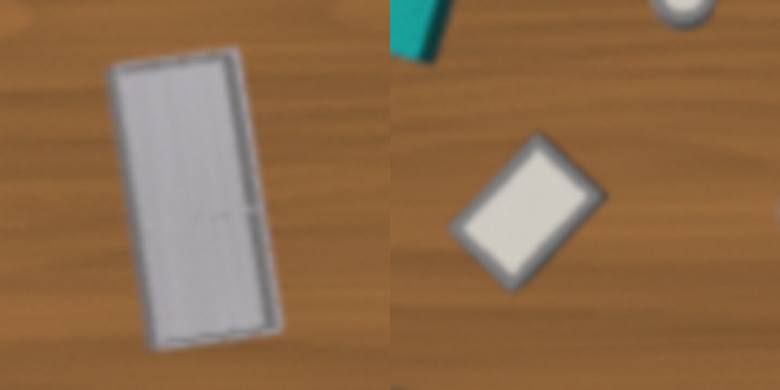

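The left crop shows the long box, with its divider at crop (225,214), nearer the lower end (lower world x). The right crop shows the white lidded tall tub at (528,212), not turquoise. Next I'll refine the two boxes, the divider and the flat tub.

Run:
```python
from h import *
z=np.load("top0.npz");d=z["d"]
W,o,ray=cloud("top",d)
print("flat",top_rect("top",d,[228,120,296,160],.034))
for zz,t in((.03,.004),(.03,.007)): print("long",top_rect("top",d,[352,162,402,242],zz,t))
for t in (.004,.007): print("small",top_rect("top",d,[118,190,166,240],.024,t))
z2=np.load("side0.npz");d2=z2["d"];W2,o2,r2=cloud("side",d2)
# side view cross-check: points by world region
for k,c,h,zt,t in(("long",(508,-318),115,.03,.004),("small",(486,316),65,.024,.004),("tall",(446,96),60,.072,.004),("flat",(690,-10),90,.034,.004),("wide",(442,-83),45,.072,.004),("slim",(577,1),35,.06,.004)):
    m=(abs(W2[...,2]-zt)<t)&(np.hypot(W2[...,0]-c[0]/1e3,W2[...,1]-c[1]/1e3)<h/1e3)
    P=(onplane(o2,r2,zt)[m][:,:2]*1000).astype(np.float32); print("side",k,m.sum(),P.mean(0),cv2.minAreaRect(P))
# divider: points in box inside
for a in (6.6,):
  c=np.array([.509,-.317]);e=np.radians(a);ux=np.array([np.cos(e),np.sin(e)]);uy=np.array([-ux[1],ux[0]])
  for n,WW in(("top",W),("side",W2)):
    q=WW[...,:2]-c; X=q@ux;Y=q@uy
    m=(abs(X)<.07)&(abs(Y)<.028)&(WW[...,2]>.02)&(WW[...,2]<.04)
    print(n,"div",m.sum(),X[m].mean()*1e3,X[m].std()*1e3,np.median(X[m])*1e3)
```

```text
flat (np.int64(1337), array([681.9978  ,  -9.208248], dtype=float32), np.float64(34.06883914131487), ((682.121337890625, -9.14569091796875), (149.76866149902344, 65.08158874511719), 82.40774536132812))
long (np.int64(264), array([ 509.7483 , -318.82202], dtype=float32), np.float64(28.60487462177719), ((509.3099670410156, -316.6949768066406), (178.11912536621094, 81.00128936767578), 7.001510143280029))
long (np.int64(326), array([ 506.98645, -318.1473 ], dtype=float32), np.float64(28.149537360480426), ((509.1735534667969, -316.227294921875), (178.29611206054688, 81.96295928955078), 7.001511096954346))
small (np.int64(134), array([484.8941 , 316.00446], dtype=float32), np.float64(23.642960141408764), ((485.2603759765625, 315.8431396484375), (78.45059967041016, 81.13566589355469), 14.841054916381836))
small (np.int64(170), array([484.75992, 317.49277], dtype=float32), np.float64(23.171053941772325), ((485.0701904296875, 315.721923828125), (78.83808135986328, 81.3337631225586), 14.717353820800781))
side long 103 [ 500.91745 -310.7185 ] ((505.650146484375, -310.7812805175781), (176.384735
[... 180 characters left out ...]
825684)
side tall 283 [442.54474 100.28921] ((442.9891662597656, 100.07621002197266), (55.641075134277344, 81.2952880859375), 45.571346282958984)
side flat 451 [682.82135    -4.3770127] ((711.9057006835938, -7.37054443359375), (155.0224151611328, 137.5757293701172), 83.12933349609375)
side wide 138 [439.00296 -79.15855] ((438.5271301269531, -79.36906433105469), (56.11259078979492, 60.82703399658203), 3.0106706619262695)
side slim 70 [573.12384    5.063465] ((572.0410766601562, 4.970512390136719), (37.59702682495117, 42.2346076965332), 33.581634521484375)
top div 26 -11.678961068173784 0.9355166871582297 -11.657714319420528
side div 14 -13.713139552600175 15.208569908609773 -13.77667383138562
```

The side view sits about (-3.5,+4) mm from the top view throughout, so I'll use midpoints. The box's +x axis points at 187°, since the divider lies at -11.7 mm along 7°. Next I need the shift numbers for the tall tub.

```bash
cat >> h.py <<'E'
def rel(*targets):
    "targets (x,y,z mm, yaw deg): print shift in tool axes and turn about tool z from present pose"
    from scipy.spatial.transform import Rotation as R
    s=observe();R0=R.from_euler("xyz",s["orientation"]);p=s["eef_pos"]
    print("at",(p*1000).round(1),np.degrees(s["orientation"]).round(2),"t",round(s["t"],2),"w",round(s["grip_width"]*1e3,1))
    for x,y,z,w in targets:
        sh=R0.inv().apply(np.array([x,y,z])/1000-p)
        rv=(R0.inv()*R.from_euler("xyz",[np.pi,0,np.radians(w)])).as_rotvec(degrees=True)
        print((x,y,z,w),sh.round(4),rv.round(1))
E
python3 - <<'E'
from h import *
rel((480,-250,220,80),(444.3,98.2,160,135.7),(444.3,98.2,62,135.7))
d=np.load("top0.npz")["d"]
print(top_rect("top",d,[240,54,300,114],.034))
E
```

```text
at [ 268.3 -564.3  247.8] [-1.7994e+02 -1.0000e-02  2.5430e+01] t 0.1 w 85.4
(480, -250, 220, 80) [ 0.3261 -0.1929  0.028 ] [ -0.   -0.  -54.6]
(444.3, 98.2, 160, 135.7) [ 0.4434 -0.5226  0.0883] [-0.000e+00 -1.000e-01 -1.103e+02]
(444.3, 98.2, 62, 135.7) [ 0.4434 -0.5225  0.1863] [-0.000e+00 -1.000e-01 -1.103e+02]
(np.int64(1306), array([833.9618  , -40.614216], dtype=float32), np.float64(33.79487234078948), ((834.29345703125, -40.70391082763672), (65.39505004882812, 152.7942352294922), 50.87945556640625))
```

>>> arm_command(moves="0.326 -0.193 0.028 0 0 -55 1; 0.326 -0.193 0.028 0 0 -55 1; 0.326 -0.193 0.028 0 0 -55 1; 0.326 -0.193 0.028 0 0 -55 1; 0.326 -0.193 0.028 0 0 -55 1; 0.326 -0.193 0.028 0 0 -55 1; 0.443 -0.522 0.088 0 0 -110 1; 0.443 -0.522 0.088 0 0 -110 1; 0.443 -0.522 0.088 0 0 -110 1; 0.443 -0.522 0.088 0 0 -110 1; 0.443 -0.522 0.088 0 0 -110 1; 0.443 -0.522 0.088 0 0 -110 1; 0.443 -0.522 0.088 0 0 -110 1; 0.443 -0.522 0.088 0 0 -110 1; 0.443 -0.522 0.088 0 0 -110 1")

```text
t: 1.98
eef_pos: [0.4446, 0.0963, 0.1604]
orientation: [3.141, 0.0, 2.362]
contact_force: [0.5, 0.2, -0.2]
grip_width: 0.0851
finger_force: 0.0
```

Run:
```python
from h import *
rel((444.3,98.2,62,135.7))
p,d=snapshot("side"); save("pics/s1.png",cv2.resize(p[140:330,180:380],(640,608))[:600])
```

```text
at [444.6  96.3 160.4] [1.7999e+02 2.0000e-02 1.3534e+02] t 1.98 w 85.1
(444.3, 98.2, 62, 135.7) [0.0016 0.0012 0.0984] [ 0.   0.  -0.4]
```

View pics/s1.png

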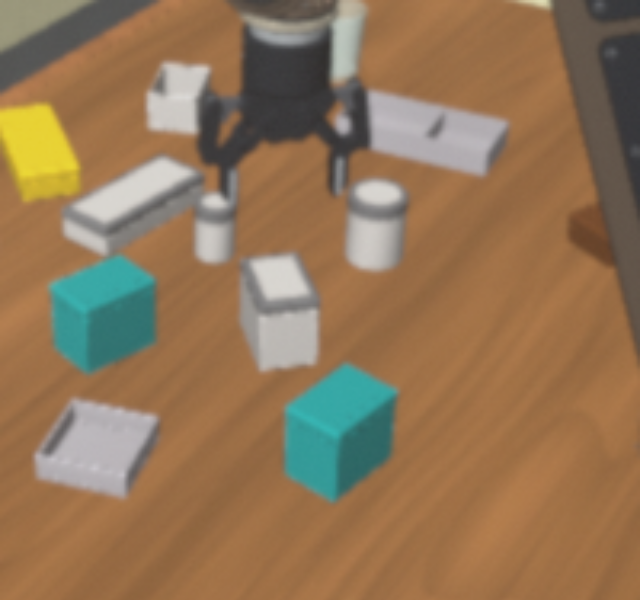

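The gripper straddles the tall tub's width, with the fingers at crop (230,185) and (340,185). Now I'll descend and grip.

>>> arm_command(moves="0.0015 0.001 0.05 0 0 0 1; 0.0015 0.001 0.085 0 0 0 1; 0.0015 0.001 0.098 0 0 0 1; 0.0015 0.001 0.098 0 0 0 1; 0.0015 0.001 0.098 0 0 0 0; 0.0015 0.001 0.098 0 0 0 0; 0.0015 0.001 0.098 0 0 0 0; 0.0015 0.001 0.098 0 0 0 0; 0.0015 0.001 0.098 0 0 0 0; 0.0015 0.001 0.098 0 0 0 0; 0.0015 0.001 0.098 0 0 0 0; 0.0015 0.001 0.06 0 0 0 0; 0.0015 0.001 0.02 0 0 0 0; 0.0015 0.001 -0.012 0 0 0 0; 0.0015 0.001 -0.012 0 0 0 0", squeeze=45)

```text
t: 3.9
eef_pos: [0.4446, 0.0991, 0.1745]
orientation: [3.138, 0.003, 2.364]
contact_force: [-0.0, 0.4, -3.8]
grip_width: 0.0551
finger_force: 51.0
```

```bash
cat >> h.py <<'E'
ZO=np.array([507.5,-314.5]);YAW=7.0
def inbox(bx,by):
    e=np.radians(YAW+180);return ZO+bx*np.array([np.cos(e),np.sin(e)])+by*np.array([-np.sin(e),np.cos(e)])
E
python3 - <<'E'
from h import *
x,y=inbox(-37.5,0)
rel((x,y,175,187),(x,y,68,187))
W,o,ray=cloud("top",(s:=snapshot("top"))[1]); W2,_,_=cloud("side",(s2:=snapshot("side"))[1])
print("nearby top-cam z>150:")
save("pics/s2.png",np.hstack([cv2.resize(s[0][190:270,185:265],(400,400)),cv2.resize(s2[0][120:240,220:340],(400,400))]))
E
```

```text
at [444.6  99.1 174.5] [179.78   0.2  135.44] t 3.9 w 55.1
(np.float64(544.7204806865495), np.float64(-309.92989962230695), 175, 187) [-3.583e-01 -2.212e-01 -1.000e-04] [  0.1   0.3 -51.6]
(np.float64(544.7204806865495), np.float64(-309.92989962230695), 68, 187) [-0.3579 -0.2216  0.1069] [  0.1   0.3 -51.6]
nearby top-cam z>150:
```

View pics/s2.png

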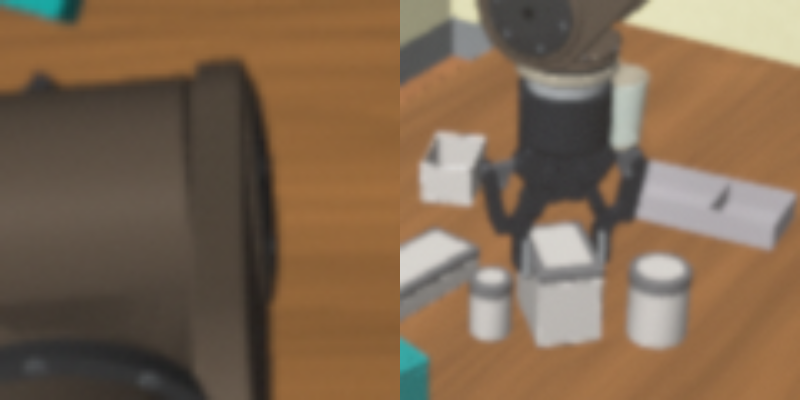

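The tub hangs upright between the fingers at (565,270). Now I'll carry it over the long compartment.

>>> arm_command(moves="-0.05 -0.03 0 0 0 -10 0; -0.12 -0.074 0 0 0 -20 0; -0.19 -0.118 0 0 0 -30 0; -0.26 -0.16 0 0 0 -40 0; -0.32 -0.198 0 0 0 -50 0; -0.358 -0.222 0 0 0 -51.6 0; -0.358 -0.222 0 0 0 -51.6 0; -0.358 -0.222 0 0 0 -51.6 0; -0.358 -0.222 0 0 0 -51.6 0; -0.358 -0.222 0.05 0 0 -51.6 0; -0.358 -0.222 0.065 0 0 -51.6 0; -0.358 -0.222 0.065 0 0 -51.6 0; -0.358 -0.222 0.065 0 0 -51.6 0")

```text
t: 5.62
eef_pos: [0.5438, -0.3103, 0.1087]
orientation: [-3.14, 0.001, -3.018]
contact_force: [0.8, 0.2, -1.4]
grip_width: 0.055
finger_force: 50.7
```

Run:
```python
from h import *
x,y=inbox(-37.5,0)
rel((x,y,66,187))
s=snapshot("top");s2=snapshot("side")
save("pics/s3.png",np.hstack([cv2.resize(s[0][150:250,340:440],(400,400)),cv2.resize(s2[0][120:220,240:340],(400,400))]))
W,o,r=cloud("side",s2[1])
```

```text
at [ 543.8 -310.3  108.7] [-1.7993e+02  8.0000e-02 -1.7294e+02] t 5.62 w 55.0
(np.float64(544.7204806865495), np.float64(-309.92989962230695), 66, 187) [-0.0009  0.0004  0.0427] [-0.1  0.1  0.1]
```

View pics/s3.png

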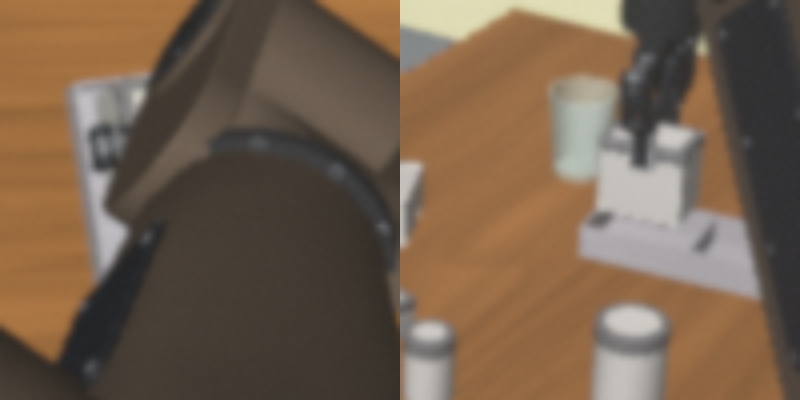

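The tub hovers over the long compartment, side crop (650,180), clear of the tumbler. Lower it.

>>> arm_command(moves="-0.001 0 0.02 0 0 0 0; -0.001 0 0.035 0 0 0 0; -0.001 0 0.04 0 0 0 0; -0.001 0 0.042 0 0 0 0; -0.001 0 0.043 0 0 0 0; -0.001 0 0.043 0 0 0 0")

```text
t: 6.48
eef_pos: [0.544, -0.3103, 0.0666]
orientation: [-3.141, 0.0, -3.019]
contact_force: [-6.5, 2.8, 18.3]
grip_width: 0.0548
finger_force: 53.3
```

>>> arm_command(moves="0 0 0 0 0 0 1; 0 0 0 0 0 0 1; 0 0 0 0 0 0 1; 0 0 0 0 0 0 1; 0 0 0 0 0 0 1; 0 0 -0.03 0 0 0 1; 0 0 -0.08 0 0 0 1; 0 0 -0.1 0 0 0 1; 0 0 -0.1 0 0 0 1")

```text
t: 7.6
eef_pos: [0.5446, -0.3106, 0.1657]
orientation: [-3.14, 0.002, -3.019]
contact_force: [-0.9, -0.4, -0.5]
grip_width: 0.0858
finger_force: 0.0
```

Run:
```python
from h import *
rel((440.4,-81.4,165,187),(440.4,-81.4,62,187))
```

```text
at [ 544.6 -310.6  165.7] [-1.7988e+02  1.2000e-01 -1.7297e+02] t 7.6 w 85.8
(440.4, -81.4, 165, 187) [0.0753 0.2402 0.    ] [-0.1  0.1  0. ]
(440.4, -81.4, 62, 187) [0.0756 0.2404 0.103 ] [-0.1  0.1  0. ]
```

>>> arm_command(moves="0.018 0.058 0 0 0 0 1; 0.036 0.116 0 0 0 0 1; 0.054 0.174 0 0 0 0 1; 0.07 0.225 0 0 0 0 1; 0.0755 0.2403 0 0 0 0 1; 0.0755 0.2403 0 0 0 0 1; 0.0755 0.2403 0 0 0 0 1")

```text
t: 8.48
eef_pos: [0.4407, -0.0821, 0.164]
orientation: [-3.141, 0.0, -3.02]
contact_force: [-0.2, -0.5, -0.5]
grip_width: 0.0853
finger_force: 0.0
```

Run:
```python
from h import *
s=snapshot("top");s2=snapshot("side")
# tub state
for n,q in(("top",s),("side",s2)):
    W,o,r=cloud(n,q[1]); P=onplane(o,r,.075)
    m=(abs(W[...,2]-.075)<.006)&(np.hypot(W[...,0]-.545,W[...,1]+.31)<.07)
    if m.sum()>20: print(n,m.sum(),np.median(W[...,2][m]),cv2.minAreaRect((P[m][:,:2]*1000).astype(np.float32)))
print(inbox(-37.5,0)); rel((440.4,-81.4,62,187))
save("pics/s4.png",np.hstack([cv2.resize(s[0][150:250,330:430],(400,400)),cv2.resize(s2[0][120:240,240:360],(400,400))]))
```

```text
top 676 0.07454631479195528 ((547.1586303710938, -307.4216613769531), (79.80985260009766, 57.58935546875), 7.041443347930908)
side 41 0.07250603669667133 ((533.9776611328125, -303.593017578125), (67.06653594970703, 57.480194091796875), 7.088781833648682)
[ 544.72048069 -309.92989962]
at [440.4 -82.1 164. ] [-179.99    0.   -173.04] t 8.57 w 85.2
(440.4, -81.4, 62, 187) [-1.00e-04  7.00e-04  1.02e-01] [-0.  0. -0.]
```

View pics/s4.png

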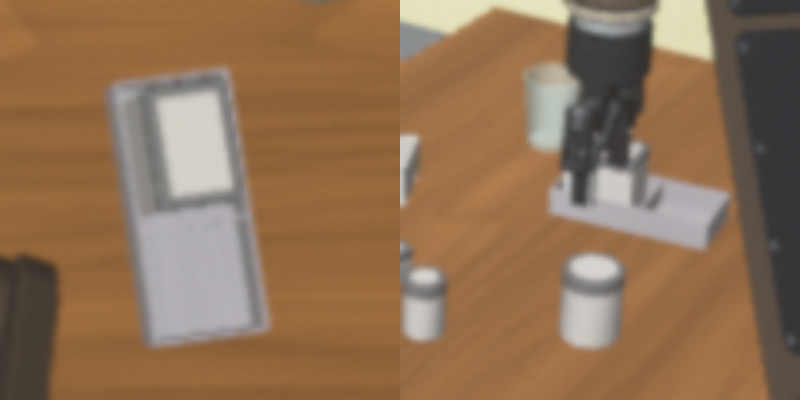

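The tall tub stands in the long compartment with its lid at z≈75 mm, about 4 mm off the centre line. I'll correct the box origin by that amount and take the wide pot.

>>> arm_command(moves="0 0 0.05 0 0 0 1; 0 0 0.085 0 0 0 1; 0 0 0.102 0 0 0 1; 0 0 0.102 0 0 0 1; 0 0 0.102 0 0 0 0; 0 0 0.102 0 0 0 0; 0 0 0.102 0 0 0 0; 0 0 0.102 0 0 0 0; 0 0 0.102 0 0 0 0; 0 0 0.102 0 0 0 0; 0 0 0.102 0 0 0 0; 0 0 0.06 0 0 0 0; 0 0 0.02 0 0 0 0; 0 0 -0.018 0 0 0 0; 0 0 -0.018 0 0 0 0; 0 0 -0.018 0 0 0 0", squeeze=45)

```text
t: 10.58
eef_pos: [0.4395, -0.081, 0.1821]
orientation: [-3.142, 0.0, -3.019]
contact_force: [-0.2, -0.1, -2.3]
grip_width: 0.0587
finger_force: 50.3
```

```bash
sed -i 's/ZO=.*;YAW/ZO=np.array([506.5,-317.5]);YAW/' h.py
python3 - <<'E'
from h import *
x,y=inbox(49.5,0)
rel((x,y,182,187),(x,y,112,187))
E
```

```text
at [439.5 -81.  182.1] [-179.99    0.   -172.97] t 10.57 w 58.7
(np.float64(457.36896549375456), np.float64(-323.5325324985548), 182, 187) [ 1.190e-02 -2.429e-01  1.000e-04] [-0.  0.  0.]
(np.float64(457.36896549375456), np.float64(-323.5325324985548), 112, 187) [ 0.0119 -0.2429  0.0701] [-0.  0.  0.]
```

>>> arm_command(moves="0.003 -0.05 0 0 0 0 0; 0.006 -0.11 0 0 0 0 0; 0.009 -0.17 0 0 0 0 0; 0.011 -0.225 0 0 0 0 0; 0.012 -0.243 0 0 0 0 0; 0.012 -0.243 0 0 0 0 0; 0.012 -0.243 0.04 0 0 0 0; 0.012 -0.243 0.07 0 0 0 0; 0.012 -0.243 0.07 0 0 0 0; 0.012 -0.243 0.07 0 0 0 0")

```text
t: 11.82
eef_pos: [0.4581, -0.3231, 0.1132]
orientation: [-3.141, 0.0, -3.018]
contact_force: [-0.3, -0.4, -1.8]
grip_width: 0.0586
finger_force: 50.2
```

Run:
```python
from h import *
x,y=inbox(49.5,0)
rel((x,y,66,187))
s=snapshot("top");s2=snapshot("side")
save("pics/s5.png",np.hstack([cv2.resize(s[0][160:250,340:430],(400,400)),cv2.resize(s2[0][130:220,250:340],(400,400))]))
```

```text
at [ 458.1 -323.1  113.2] [-1.7997e+02  2.0000e-02 -1.7292e+02] t 11.82 w 58.6
(np.float64(457.36896549375456), np.float64(-323.5325324985548), 66, 187) [ 0.0008 -0.0004  0.0472] [-0.   0.   0.1]
```

View pics/s5.png

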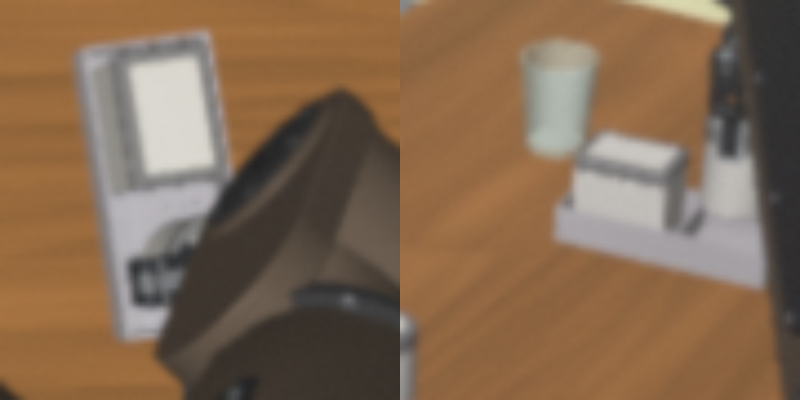

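The tub stands squarely in its compartment, side crop (630,185). The pot hovers at (728,180), just beyond the divider. Lower it.

>>> arm_command(moves="0.001 0 0.02 0 0 0 0; 0.001 0 0.035 0 0 0 0; 0.001 0 0.043 0 0 0 0; 0.001 0 0.045 0 0 0 0; 0.001 0 0.046 0 0 0 0; 0.001 0 0.046 0 0 0 0")

```text
t: 12.68
eef_pos: [0.4568, -0.3239, 0.0666]
orientation: [-3.141, 0.0, -3.019]
contact_force: [-0.2, -0.7, -2.0]
grip_width: 0.0583
finger_force: 50.5
```

>>> arm_command(moves="0 0 0.001 0 0 0 0; 0 0 0.002 0 0 0 0; 0 0 0.002 0 0 0 0")

```text
t: 13.05
eef_pos: [0.4568, -0.324, 0.0664]
orientation: [-3.14, 0.001, -3.019]
contact_force: [-5.5, 3.9, 21.6]
grip_width: 0.0585
finger_force: 52.8
```

>>> arm_command(moves="0 0 0 0 0 0 1; 0 0 0 0 0 0 1; 0 0 0 0 0 0 1; 0 0 0 0 0 0 1; 0 0 0 0 0 0 1; 0 0 -0.03 0 0 0 1; 0 0 -0.08 0 0 0 1; 0 0 -0.11 0 0 0 1; 0 0 -0.11 0 0 0 1")

```text
t: 14.18
eef_pos: [0.4573, -0.3243, 0.1764]
orientation: [-3.138, 0.003, -3.019]
contact_force: [-0.0, 0.8, -0.1]
grip_width: 0.0854
finger_force: 0.0
```

Run:
```python
from h import *
rel((680,-8,130,82.4))
```

```text
at [ 457.3 -324.3  176.4] [-1.7982e+02  1.6000e-01 -1.7297e+02] t 14.18 w 85.4
(680, -8, 130, 82.4) [-0.2596  0.2868  0.0462] [  0.    0.3 104.6]
```

>>> arm_command(moves="-0.03 0.033 0.005 0 0 10 1; -0.06 0.066 0.01 0 0 20 1; -0.09 0.1 0.015 0 0 30 1; -0.12 0.133 0.02 0 0 40 1; -0.15 0.166 0.025 0 0 50 1; -0.18 0.2 0.03 0 0 60 1; -0.21 0.232 0.035 0 0 70 1; -0.24 0.265 0.04 0 0 80 1; -0.255 0.282 0.046 0 0 90 1; -0.26 0.287 0.046 0 0 100 1; -0.26 0.287 0.046 0 0 104.6 1; -0.26 0.287 0.046 0 0 104.6 1; -0.26 0.287 0.046 0 0 104.6 1")

```text
t: 15.8
eef_pos: [0.6794, -0.0073, 0.1276]
orientation: [-3.141, 0.0, 1.44]
contact_force: [0.9, -0.3, -0.2]
grip_width: 0.0854
finger_force: 0.0
```

Run:
```python
from h import *
s=snapshot("top");s2=snapshot("side")
for k,c,zt,h in(("tall",(.5465,-.308),.075,.065),("wide",(.457,-.323),.075,.04),("flat",(.682,-.009),.034,.09)):
  for n,q in(("top",s),("side",s2)):
    W,o,r=cloud(n,q[1]); P=onplane(o,r,zt)
    m=(abs(W[...,2]-zt)<.005)&(np.hypot(W[...,0]-c[0],W[...,1]-c[1])<h)
    if m.sum()>20: print(k,n,m.sum(),np.median(W[...,2][m]).round(4),cv2.minAreaRect((P[m][:,:2]*1000).astype(np.float32)))
    else: print(k,n,m.sum())
rel((680,-8,22,82.4)); print(inbox(49.5,0))
save("pics/s6.png",np.hstack([cv2.resize(s[0][150:250,330:430],(400,400)),cv2.resize(s2[0][110:250,190:330],(400,400))]))
```

```text
tall top 683 0.0745 ((534.7525024414062, -308.7750244140625), (104.74957275390625, 57.944725036621094), 7.041444301605225)
tall side 162 0.0733 ((542.4044799804688, -300.14910888671875), (78.03691864013672, 65.82608032226562), 3.6826424598693848)
wide top 419 0.0746 ((458.0556640625, -322.2940368652344), (59.75477600097656, 56.234336853027344), 88.56847381591797)
wide side 0
flat top 0
flat side 473 0.0329 ((704.6044311523438, -8.347030639648438), (151.58937072753906, 127.64083099365234), 81.7236328125)
at [679.5  -7.4 128. ] [-1.7998e+02  1.0000e-02  8.2480e+01] t 15.9 w 85.7
(680, -8, 22, 82.4) [-0.0006  0.0006  0.106 ] [-0.   0.   0.1]
[ 457.36896549 -323.5325325 ]
```

View pics/s6.png

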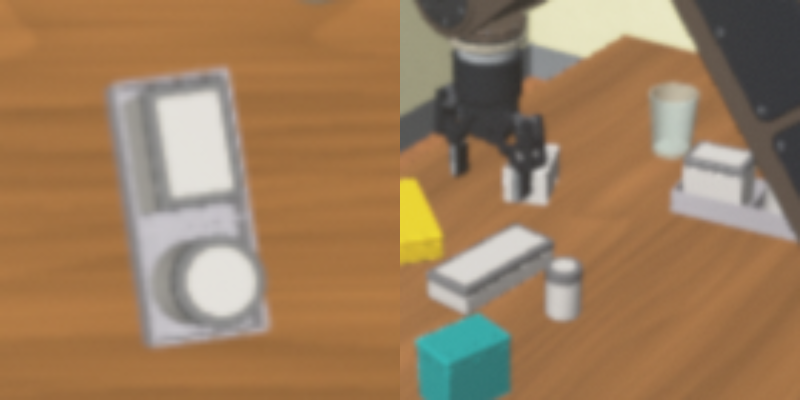

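Both are in, with tops at 74.5 mm, and the pot is centred in its compartment. The gripper straddles the flat tub, side crop (490,265). Descend and grip.

>>> arm_command(moves="-0.0005 0.0005 0.05 0 0 0 1; -0.0005 0.0005 0.09 0 0 0 1; -0.0005 0.0005 0.105 0 0 0 1; -0.0005 0.0005 0.105 0 0 0 1; -0.0005 0.0005 0.105 0 0 0 0; -0.0005 0.0005 0.105 0 0 0 0; -0.0005 0.0005 0.105 0 0 0 0; -0.0005 0.0005 0.105 0 0 0 0; -0.0005 0.0005 0.105 0 0 0 0; -0.0005 0.0005 0.105 0 0 0 0; -0.0005 0.0005 0.06 0 0 0 0; -0.0005 0.0005 0 0 0 0 0; -0.0005 0.0005 -0.06 0 0 0 0; -0.0005 0.0005 -0.06 0 0 0 0; -0.0005 0.0005 -0.06 0 0 0 0", squeeze=55)

```text
t: 17.77
eef_pos: [0.6796, -0.0077, 0.1883]
orientation: [-3.142, 0.0, 1.439]
contact_force: [0.5, -0.6, -2.7]
grip_width: 0.0628
finger_force: 61.9
```

Run:
```python
from h import *
s2=snapshot("side")
W,o,r=cloud("side",s2[1]); m=(W[...,2]>.15)&(W[...,2]<.23)&(np.hypot(W[...,0]-.68,W[...,1]+.008)<.1)
z=observe()["eef_pos"][2]; 
Q=W[m]; e=np.radians(82.4); X=(Q[:,:2]-[.68,-.008])@[np.cos(e),np.sin(e)]
for lo in np.arange(-.08,.08,.02):
    k=(X>lo)&(X<lo+.02); print(round(lo,2),k.sum(),np.percentile(Q[k,2],[5,50,95]).round(4) if k.any() else "")
print("X ext",X.min(),X.max())
save("pics/s7.png",cv2.resize(s2[0][100:210,170:300],(650,550)))
x,y=inbox(0,0); rel((x,y,185,7),(x,y,110,7))
```

```text
-0.08 39 [0.1639 0.188  0.196 ]
-0.06 52 [0.1647 0.1832 0.1971]
-0.04 61 [0.1642 0.1909 0.1973]
-0.02 96 [0.1665 0.1968 0.2286]
0.0 232 [0.1728 0.1982 0.2283]
0.02 101 [0.169  0.1943 0.1975]
0.04 102 [0.169  0.1943 0.1977]
0.06 203 [0.165  0.1834 0.1965]
X ext -0.07816669807343433 0.07619212253894403
at [679.4  -7.7 187.3] [-1.799e+02  1.000e-02  8.243e+01] t 17.82 w 63.0
(np.float64(506.5), np.float64(-317.5), 185, 7) [-0.3299 -0.1305  0.0026] [-0.1  0.1 75.4]
(np.float64(506.5), np.float64(-317.5), 110, 7) [-0.3299 -0.1304  0.0776] [-0.1  0.1 75.4]
```

View pics/s7.png

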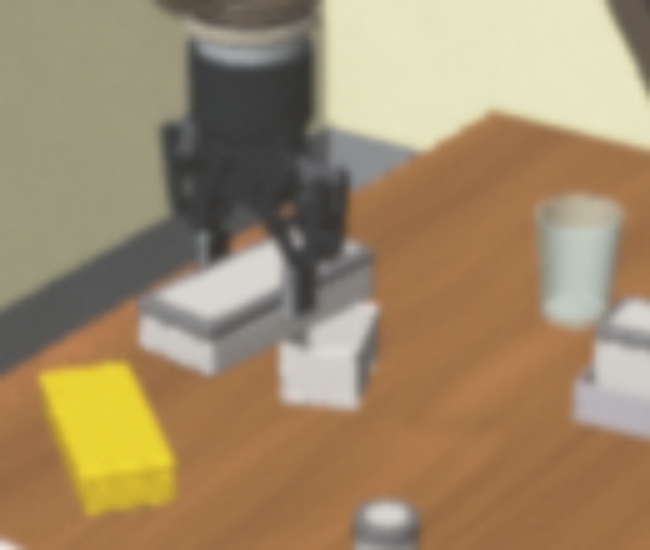

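The flat tub is held level, at crop (255,290). Now I'll carry it over the box.

>>> arm_command(moves="-0.04 -0.016 0 0 0 9 0; -0.08 -0.032 0 0 0 18 0; -0.12 -0.048 0 0 0 27 0; -0.16 -0.064 0 0 0 36 0; -0.2 -0.08 0 0 0 45 0; -0.24 -0.096 0 0 0 54 0; -0.28 -0.112 0 0 0 63 0; -0.315 -0.124 0 0 0 72 0; -0.33 -0.1305 0 0 0 75.4 0; -0.33 -0.1305 0 0 0 75.4 0; -0.33 -0.1305 0 0 0 75.4 0; -0.33 -0.1305 0.04 0 0 75.4 0; -0.33 -0.1305 0.075 0 0 75.4 0; -0.33 -0.1305 0.075 0 0 75.4 0; -0.33 -0.1305 0.075 0 0 75.4 0")

```text
t: 19.7
eef_pos: [0.508, -0.3174, 0.1145]
orientation: [3.141, -0.001, 0.124]
contact_force: [-0.0, 0.4, -1.1]
grip_width: 0.0628
finger_force: 61.6
```

Run:
```python
from h import *
x,y=inbox(0,0)
rel((x,y,97,7))
s=snapshot("top");s2=snapshot("side")
save("pics/s8.png",np.hstack([cv2.resize(s[0][150:250,340:440],(400,400)),cv2.resize(s2[0][110:220,240:350],(400,400))]))
```

```text
at [ 508.  -317.4  114.5] [ 1.7994e+02 -5.0000e-02  7.1200e+00] t 19.7 w 62.8
(np.float64(506.5), np.float64(-317.5), 97, 7) [-0.0016 -0.0001  0.0175] [ 0.1 -0.1  0.1]
```

View pics/s8.png

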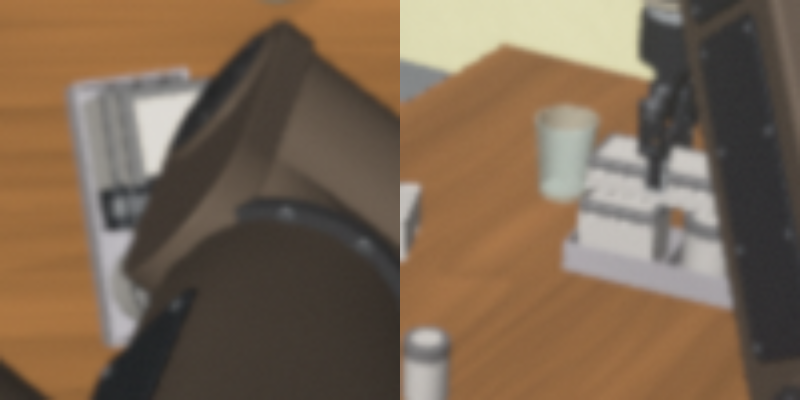

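The flat tub hovers in line over both containers, side crop (650,170). Lower it gently.

>>> arm_command(moves="-0.001 0 0.008 0 0 0 0; -0.001 0 0.013 0 0 0 0; -0.001 0 0.015 0 0 0 0; -0.001 0 0.016 0 0 0 0; -0.001 0 0.016 0 0 0 0")

```text
t: 20.42
eef_pos: [0.5062, -0.3179, 0.1003]
orientation: [3.14, -0.001, 0.123]
contact_force: [-10.6, 6.4, 33.9]
grip_width: 0.0629
finger_force: 66.0
```

>>> arm_command(moves="0 0 -0.001 0 0 0 0; 0 0 -0.001 0 0 0 1; 0 0 -0.001 0 0 0 1; 0 0 -0.001 0 0 0 1; 0 0 -0.001 0 0 0 1; 0 0 -0.001 0 0 0 1; 0 0 -0.02 0 0 0 1; 0 0 -0.06 0 0 0 1; 0 0 -0.08 0 0 0 1; 0 0 -0.08 0 0 0 1")

```text
t: 21.68
eef_pos: [0.5066, -0.318, 0.1785]
orientation: [3.14, -0.002, 0.123]
contact_force: [0.5, 0.5, 0.1]
grip_width: 0.0854
finger_force: 0.0
```

Run:
```python
from h import *
rel((540,-160,170,45),(574.5,2,140,82.4),(574.5,2,50,82.4))
```

```text
at [ 506.6 -318.   178.5] [ 1.7989e+02 -1.1000e-01  7.0300e+00] t 21.68 w 85.4
(540, -160, 170, 45) [ 0.0525 -0.1528  0.0083] [  0.1  -0.1 -38. ]
(574.5, 2, 140, 82.4) [ 0.1065 -0.3094  0.0381] [  0.2  -0.  -75.4]
(574.5, 2, 50, 82.4) [ 0.1063 -0.3096  0.1281] [  0.2  -0.  -75.4]
```

>>> arm_command(moves="0.02 -0.058 0 0 0 0 1; 0.04 -0.116 0.01 0 0 0 1; 0.06 -0.174 0.02 0 0 0 1; 0.08 -0.232 0.03 0 0 0 1; 0.1 -0.29 0.038 0 0 0 1; 0.1065 -0.3095 0.038 0 0 0 1; 0.1065 -0.3095 0.038 0 0 0 1; 0.1065 -0.3095 0.038 0 0 0 1")

```text
t: 22.68
eef_pos: [0.5738, 0.0014, 0.1389]
orientation: [3.141, 0.001, 0.122]
contact_force: [-0.9, -0.6, -0.0]
grip_width: 0.0854
finger_force: 0.0
```

Run:
```python
from h import *
s=snapshot("top");s2=snapshot("side")
for n,q in(("top",s),("side",s2)):
    W,o,r=cloud(n,q[1]); zt=.109;P=onplane(o,r,zt)
    m=(abs(W[...,2]-zt)<.005)&(np.hypot(W[...,0]-.507,W[...,1]+.316)<.11)
    print(n,m.sum(),np.median(W[...,2][m]).round(4),cv2.minAreaRect((P[m][:,:2]*1000).astype(np.float32)))
rel((574.5,2,50,7))
save("pics/s9.png",np.hstack([cv2.resize(s[0][150:250,330:430],(400,400)),cv2.resize(s2[0][110:240,210:340],(400,400))]))
```

```text
top 1529 0.1087 ((504.49102783203125, -316.09942626953125), (150.9459228515625, 66.03723907470703), 7.318683624267578)
side 284 0.1075 ((507.0283203125, -308.1937255859375), (134.9951629638672, 70.85922241210938), 6.159663200378418)
at [573.9   1.1 139.2] [1.7999e+02 1.0000e-02 6.9300e+00] t 22.77 w 85.3
(574.5, 2, 50, 7) [ 0.0007 -0.0009  0.0892] [ 0.   0.  -0.1]
```

View pics/s9.png

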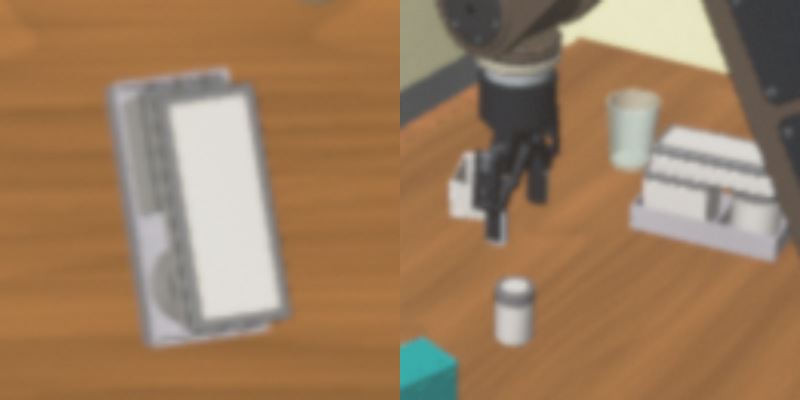

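The flat tub lies level on both, with its top at 108.7 mm, about 5 mm off centre and 0.3° off line. Those are within tolerance. The gripper straddles the slim pot at (513,310), so I'll grip it.

>>> arm_command(moves="0.001 -0.001 0.05 0 0 0 1; 0.001 -0.001 0.08 0 0 0 1; 0.001 -0.001 0.089 0 0 0 1; 0.001 -0.001 0.089 0 0 0 1; 0.001 -0.001 0.089 0 0 0 0; 0.001 -0.001 0.089 0 0 0 0; 0.001 -0.001 0.089 0 0 0 0; 0.001 -0.001 0.089 0 0 0 0; 0.001 -0.001 0.089 0 0 0 0; 0.001 -0.001 0.089 0 0 0 0; 0.001 -0.001 0.089 0 0 0 0; 0.001 -0.001 0.089 0 0 0 0; 0.001 -0.001 0.05 0 0 0 0; 0.001 -0.001 0 0 0 0 0; 0.001 -0.001 -0.03 0 0 0 0; 0.001 -0.001 -0.03 0 0 0 0", squeeze=40)

```text
t: 24.78
eef_pos: [0.5756, 0.0036, 0.1717]
orientation: [3.14, -0.004, 0.123]
contact_force: [0.6, 0.5, -1.3]
grip_width: 0.041
finger_force: 41.1
```

Run:
```python
from h import *
rel((484,316,168,7),(484,316,95,7))
```

```text
at [575.6   3.6 171.7] [179.93  -0.26   7.04] t 24.77 w 41.0
(484, 316, 168, 7) [-0.0527 -0.3213  0.0031] [ 0.1 -0.3  0. ]
(484, 316, 95, 7) [-0.053  -0.3214  0.0761] [ 0.1 -0.3  0. ]
```

>>> arm_command(moves="-0.01 -0.06 0 0 0 0 0; -0.02 -0.12 0 0 0 0 0; -0.03 -0.18 0 0 0 0 0; -0.04 -0.24 0 0 0 0 0; -0.049 -0.295 0 0 0 0 0; -0.053 -0.3215 0 0 0 0 0; -0.053 -0.3215 0 0 0 0 0; -0.053 -0.3215 0.04 0 0 0 0; -0.053 -0.3215 0.08 0 0 0 0; -0.053 -0.3215 0.08 0 0 0 0; -0.053 -0.3215 0.08 0 0 0 0")

```text
t: 26.15
eef_pos: [0.4836, 0.3158, 0.09]
orientation: [-3.142, -0.0, 0.122]
contact_force: [-0.1, 0.2, -0.7]
grip_width: 0.0408
finger_force: 41.2
```

Run:
```python
from h import *
rel((484,316,54,7))
s=snapshot("top");s2=snapshot("side")
save("pics/s10.png",np.hstack([cv2.resize(s[0][170:260,100:190],(400,400)),cv2.resize(s2[0][200:310,160:270],(400,400))]))
```

```text
at [483.6 315.8  90. ] [-1.80e+02 -3.00e-02  6.99e+00] t 26.15 w 40.8
(484, 316, 54, 7) [ 0.0004 -0.0002  0.036 ] [-0. -0. -0.]
```

View pics/s10.png

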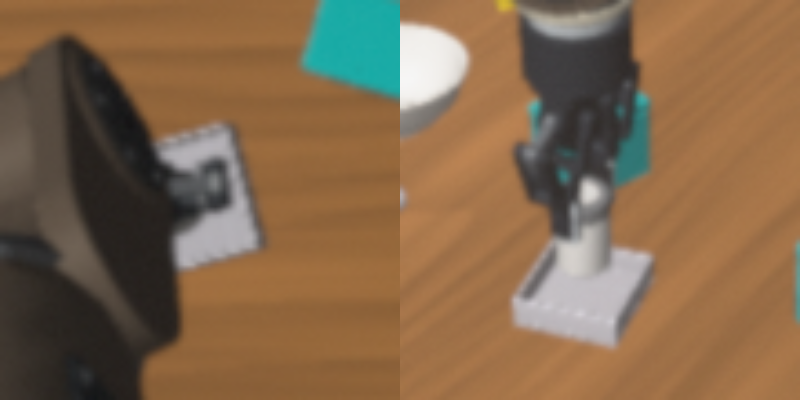

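The slim pot hangs upright over the small box, side crop (585,240). Lower it.

>>> arm_command(moves="0 0 0.02 0 0 0 0; 0 0 0.03 0 0 0 0; 0 0 0.033 0 0 0 0; 0 0 0.035 0 0 0 0; 0 0 0.036 0 0 0 0; 0 0 0.036 0 0 0 0")

```text
t: 27.0
eef_pos: [0.4832, 0.3162, 0.0544]
orientation: [-3.141, -0.001, 0.123]
contact_force: [-1.3, -1.6, 7.4]
grip_width: 0.0407
finger_force: 42.2
```

Contact at the expected height, so release, rise and back off.

>>> arm_command(moves="0 0 0 0 0 0 1; 0 0 0 0 0 0 1; 0 0 0 0 0 0 1; 0 0 0 0 0 0 1; 0 0 0 0 0 0 1; 0 0 0 0 0 0 1; 0 0 -0.03 0 0 0 1; 0 0 -0.08 0 0 0 1; 0 0 -0.13 0 0 0 1; 0 0.06 -0.15 0 0 0 1; 0 0.12 -0.15 0 0 0 1; 0 0.16 -0.15 0 0 0 1; 0 0.16 -0.15 0 0 0 1; 0 0.16 -0.15 0 0 0 1")

```text
t: 28.75
eef_pos: [0.5026, 0.1576, 0.2033]
orientation: [-3.142, -0.0, 0.122]
contact_force: [-0.1, 0.2, 0.1]
grip_width: 0.0852
finger_force: 0.0
```

Run:
```python
from h import *
s=snapshot("top");s2=snapshot("side")
for k,c,zt,h in(("slim",(.485,.316),.063,.04),("flat",(.505,-.316),.109,.11)):
  for n,q in(("top",s),("side",s2)):
    W,o,r=cloud(n,q[1]);P=onplane(o,r,zt)
    m=(abs(W[...,2]-zt)<.005)&(np.hypot(W[...,0]-c[0],W[...,1]-c[1])<h)
    if m.sum()>10: print(k,n,m.sum(),np.median(W[...,2][m]).round(4),cv2.minAreaRect((P[m][:,:2]*1000).astype(np.float32)))
p=cv2.resize(s[0],(400,300)); save("pics/s11.png",np.vstack([cv2.resize(s[0][60:384],(800,506))[:300],cv2.resize(s2[0][110:254,60:444],(800,300))]))
print(observe()["t"])
```

```text
slim side 138 0.0617 ((481.05487060546875, 319.8666076660156), (40.57022476196289, 42.70777893066406), 4.67010498046875)
flat top 1536 0.1086 ((504.591064453125, -315.88128662109375), (150.69798278808594, 66.4571533203125), 7.3248796463012695)
flat side 346 0.1072 ((499.7308044433594, -309.20458984375), (150.05819702148438, 70.5174789428711), 6.665253162384033)
28.85
```

View pics/s11.png

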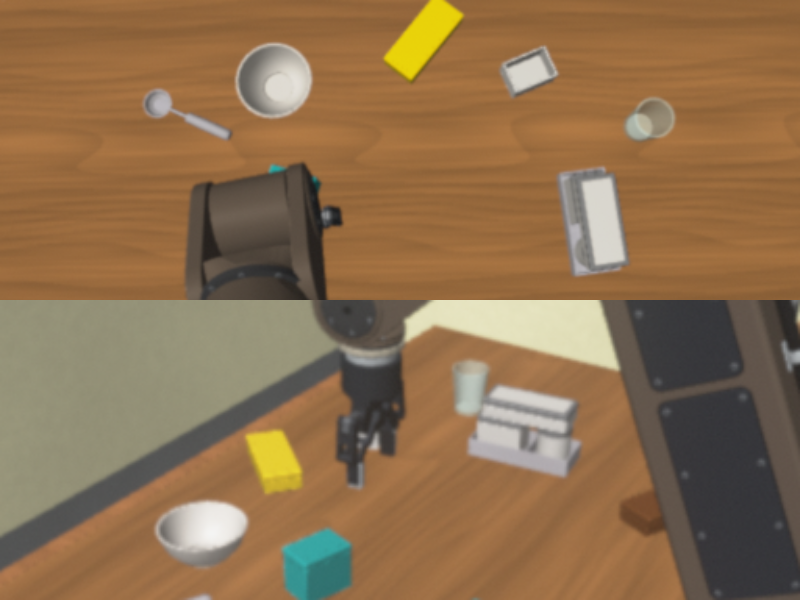

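The slim pot is within about 1 mm of the small box's centre in the side view, with its top at 62 mm. The stack is level, about 5 mm off centre, and the bowl, tumbler, open tub and spoon are undisturbed. The arm is clear, so I'll hand in.

```bash
python3 -c "
from h import *
print(hand_in())"
```

```text
the job is handed in; nothing more can be done
None
```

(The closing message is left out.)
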